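# Find the rocking corner of the pump plate and press its shim flat

### The arm

A 6-joint arm with a two-finger parallel gripper is mounted at the origin on the work surface. World frame = base frame: x ahead of the robot, y to its left, z up, the work surface at z = 0. Lengths are in m, angles in rad, forces in N, time in s.
With the tool pointing down it reaches from about 0.375 to 0.975 m from the base axis. Payload 3.8 kg.
Tool frame: the origin (TCP) lies midway between the tips of the shut fingers; the grasp point (between the pads) lies 19 mm behind it; z points along the fingers, y is the direction in which the jaws open and shut (so a half turn about z gives the same grasp; the last joint's range is limited). The gripper opens to 85 mm and grips with 20 to 120 N. Pads are 22 mm wide; open, the fingers measure 114 mm over their backs; the gripper's body (76 mm by 85 mm) begins 54 mm behind the grasp point. The pads swing forward as they close: fully open they stand 13 mm farther back than shut.
Start: joints at [1.134, 0.264, 1.604, -0, 1.274, -0.037], TCP at [0.263, 0.622, 0.231] pointing down, gripper open.
Joint ranges: [-2.63, 2.63], [-0.94, 2.18], [0.31, 2.57], [-1.31, 4.45], [0, 2.66], [-2.55, 2.55]. Speed limits (rad/s): [2.57, 2.57, 3.14, 3.14, 3.14, 3.14].

### API

Orientations are given as a rotation vector (axis times angle).
In Python, from workcell import bot gives the robot as it stands.
- The arm moves only by the tool arm_command, never from a script. Its argument "targets" is text: rows parted by semicolons, each of 7 numbers parted by spaces: the shift along the tool's x, y, z in mm, then the turn, a rotation vector about the tool's x, y, z in degrees, then the opening, from 0 (shut) to 1 (fully open). A call has 1 to 10 rows; each row is the pose to reach, as a shift and turn from the pose commanded when the call began, along the tool's axes at that moment; what a row does not reach only later rows make up. A row lasts 1/12 s, in which the tool goes at most 41.7 mm and 7.16 degrees, less where a joint would pass 70% of its speed; a pose out of reach is approached as far as the arm can. A call with a gripper value outside its range is refused whole. The fingers move at their own pace and stop on an object; "newtons" is the grip in N (left out, the last holds). Time passes only in rows, so rows that repeat a pose let the fingers close. It gives the time, the measured TCP pose, the force and the opening at its end, in the units of the state.
- bot.read_state(): the state, without advancing time (a new reading comes with each control period).
- bot.read_camera(name): name is "scene" or "top"; returns (picture, depth): 400x640x3 uint8, blue, green, red; 400x640 float32, m along the optical axis (not along the pixel's ray), 0 where there is no reading.
- bot.camera_params(name): a dict with "fov_y" (degrees; the focal length in pixels is half the picture's height over the tangent of half this angle, whatever the lens; pixels are square), "cx", "cy" (the principal point, pixels), "xyz" and "rotation" of the camera in the world. Camera axes: x right, y up, looking along -z (the intrinsics and any distortion apply to the point x, -y, -z); pixel columns grow to the right and rows downward; lengths in m; the calibration is good to about 2 mm. A picture is of the moment at which its call begins. camera_params takes no time and is no camera call.
- bot.finish_job(): hands the job in, once; it reports no verdict.
The state is a dict: "time": time; "q": joint angles; "joint_vel": joint speeds; "joint_torque": joint torques, N m; "tool_pos": TCP position; "tcp_rot": TCP orientation; "wrist_force": force on the tool from outside, world axes, zero at the start; "torque": the same for the moment, N m; "width": opening from 0.0 (shut) to 1.0 (fully open).
Only numpy, scipy, OpenCV 4.12 (cv2) and the standard library are available. Lean on these libraries where they do the work, as an engineer would, in place of code of your own. Each camera call takes 0.05 s, during which the arm holds its last target.

### The job

One corner of the pump's mounting plate rocks: with a fingertip press down on the blue dots one corner at a time until you find the corner that gives, then let go of it and press down the yellow thumb pad of that same corner's shim (the lever that comes out from under it) until it is fully flat. Leave the other three shims raised, do not pick up or shift the pump plate, and leave the funnel, sink guard, brush and dispenser where they stand.

Things in the scene. Friction and masses are not known exactly. Their poses are not given: they have to be found in the camera images.
- plate: loose aluminium plate, 6 mm thick, about 0.9 kg with the small grey and black pump along its middle (pump 50 mm wide, top 60 mm above the underside). Origin: centre of the underside, 26 mm above the work surface; x along the pump (brass outlet at +x), y across, z up. Middle 180 x 70 mm; four ears, 34 mm along x, reach y = +-80 mm and are its corners. Lugs locate it with 2 mm play.
- bed: fixed dark steel bed, 3 mm thick, 265 x 172 mm, lying on the rubber mat (mat top 4 mm above the work surface) under the plate; its origin (on the mat) lies below the plate's origin and its axes are parallel to the plate's. Four shim levers stand on it, one per corner.
- rock (a joint): how far the foot under the one rocking corner is pressed down, m: 0 at rest, 0.004 bottomed. Sprung: pressed on that corner it starts to yield at 1 to 3 N, is fully down by about 6 N, and comes back when let go. The other three corners stand on solid feet and do not give. Which corner rocks changes from start to start and cannot be seen.
- corner_1 (a point): blue dot (16 mm) on top of the plate's ear at its -x, +y corner, right above that corner's foot, about 32 mm above the work surface: the spot to press to try the corner (70 mm in x and 62 mm in y from the plate's centre).
- thumb_1 (a point): centre of the top of the yellow thumb pad (26 mm across) of the shim at corner_1, as it stands raised at the start, about 43 mm above the work surface and 71 mm towards the bed's +x from the dot of corner_1. A fixed point: it does not follow the pad.
- corner_2 (a point): blue dot (16 mm) on top of the plate's ear at its -x, -y corner, right above that corner's foot, about 32 mm above the work surface: the spot to press to try the corner (70 mm in x and 62 mm in y from the plate's centre).
- thumb_2 (a point): centre of the top of the yellow thumb pad (26 mm across) of the shim at corner_2, as it stands raised at the start, about 43 mm above the work surface and 71 mm towards the bed's +x from the dot of corner_2. A fixed point: it does not follow the pad.
- corner_3 (a point): blue dot (16 mm) on top of the plate's ear at its +x, +y corner, right above that corner's foot, about 32 mm above the work surface: the spot to press to try the corner (70 mm in x and 62 mm in y from the plate's centre).
- thumb_3 (a point): centre of the top of the yellow thumb pad (26 mm across) of the shim at corner_3, as it stands raised at the start, about 43 mm above the work surface and 71 mm towards the bed's +x from the dot of corner_3. A fixed point: it does not follow the pad.
- corner_4 (a point): blue dot (16 mm) on top of the plate's ear at its +x, -y corner, right above that corner's foot, about 32 mm above the work surface: the spot to press to try the corner (70 mm in x and 62 mm in y from the plate's centre).
- thumb_4 (a point): centre of the top of the yellow thumb pad (26 mm across) of the shim at corner_4, as it stands raised at the start, about 43 mm above the work surface and 71 mm towards the bed's +x from the dot of corner_4. A fixed point: it does not follow the pad.
- shim_a (a joint): angle of one of the four shim levers, rad: 0 = raised as at the start, 0.25 = flat on its stop. Its pad sinks 10 mm (shifting 5 mm to the bed's +x), to about 2 mm above the plate's top; this takes about 9 N, and it stays where left. Flat, its other end props its corner from below. At which corner shim_a sits changes from start to start.
- shim_b (a joint): angle of one of the four shim levers, rad: 0 = raised as at the start, 0.25 = flat on its stop. Its pad sinks 10 mm (shifting 5 mm to the bed's +x), to about 2 mm above the plate's top; this takes about 9 N, and it stays where left. Flat, its other end props its corner from below. At which corner shim_b sits changes from start to start.
- shim_c (a joint): angle of one of the four shim levers, rad: 0 = raised as at the start, 0.25 = flat on its stop. Its pad sinks 10 mm (shifting 5 mm to the bed's +x), to about 2 mm above the plate's top; this takes about 9 N, and it stays where left. Flat, its other end props its corner from below. At which corner shim_c sits changes from start to start.
- shim_d (a joint): angle of one of the four shim levers, rad: 0 = raised as at the start, 0.25 = flat on its stop. Its pad sinks 10 mm (shifting 5 mm to the bed's +x), to about 2 mm above the plate's top; this takes about 9 N, and it stays where left. Flat, its other end props its corner from below. At which corner shim_d sits changes from start to start.
- funnel: loose orange plastic funnel standing mouth down, 90 mm across, 100 mm high; origin at the centre of its underside
- guard: loose steel mesh sink guard, 80 mm across, 18 mm high; origin at the centre of its underside
- brush: loose green scrub brush, 110 x 42 mm, 58 mm high with its grip; origin at the centre of its underside
- dispenser: loose white flip-cap dispenser bottle, 58 mm across, 126 mm high; origin at the centre of its underside
Things that resemble listed ones, but are neither listed nor needed, are in the scene too. What is shaped like the plate but turquoise is not meant.

How it is judged:
By the outcome, as a careful person would: the job done as asked, in the order asked, and still so for the second after the job is handed in, with the robot touching nothing.
It also fails if it takes over 64 s, if anything falls off the work surface, if the arm or the gripper's body presses on something with over 40 N, if the wrist force passes 120 N, or if a joint passes its speed limit or range.

## Working session

There is one attempt and no reset: what is moved stays moved. The work goes in short steps, Python scripts to look and compute and a tool call to move; the robot and the scene stay as the last step left them, time stands still between calls to the robot, and variables do not carry over. Pictures are saved under pics/ and viewed, and the job is handed in when it is done.

Besides the shell and the picture viewer there is one more tool, called as name(argument=value, ...) on one line, values as JSON. arm_command: Moves the arm, as the interface text tells. Its arguments: {"type":"object","properties":{"targets":{"type":"string"},"newtons":{"type":"number"}},"required":["targets"]}

```bash
mkdir -p pics; python3 - <<'E'
from workcell import bot
import cv2,numpy as np
for n in("scene","top"):
    p,d=bot.read_camera(n); cv2.imwrite(f"pics/{n}0.png",p); np.save(f"{n}0.npy",d)
    print(n,bot.camera_params(n))
s=bot.read_state();print(s)
E
```

```text
scene {'fov_y': 56.70784269892087, 'cx': 317.21017797543624, 'cy': 200.13539462002058, 'xyz': array([ 1.1798886 , -0.31305066,  0.9252854 ]), 'rotation': array([0.55562731, 0.42923208, 1.29748819])}
top {'fov_y': 45.490629609348886, 'cx': 317.88938562740003, 'cy': 201.86435013830493, 'xyz': array([ 0.30503602, -0.17447222,  1.28952717]), 'rotation': array([ 0.16894339, -0.13882614, -1.54798498])}
{'time': 0.1, 'q': array([ 1.13412438e+00,  2.64676103e-01,  1.60524764e+00, -5.05774842e-06,
        1.27369875e+00, -3.68954845e-02]), 'joint_vel': array([-4.77760826e-04, -2.29550402e-03, -1.15241854e-03, -8.21366670e-05,
        3.12537957e-04,  1.45393875e-04]), 'joint_torque': array([ 9.75652874e-04, -5.16703963e+01, -3.68592918e+01,  8.67372751e-05,
        6.21595042e-03,  2.44041655e-05]), 'tool_pos': array([0.26243795, 0.62117289, 0.23008217]), 'tcp_rot': array([-0.62369777, -3.0785766 ,  0.0031008 ]), 'wrist_force': array([-0.40564925,  0.58200992, -0.33998871]), 'torque': array([-0.02070223,  0.01950716,  0.00815631]), 'width': 0.9987955557509213}
```

View pics/top0.png

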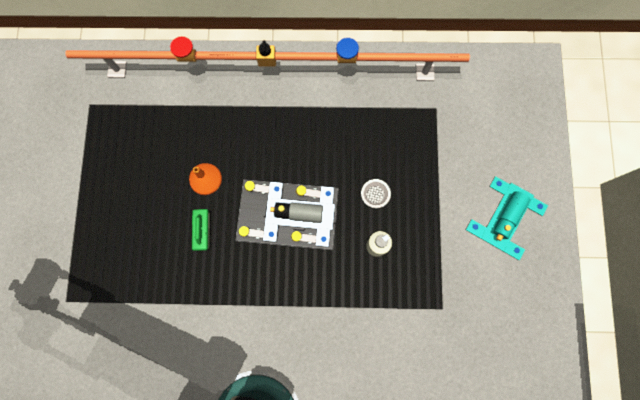

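View pics/scene0.png

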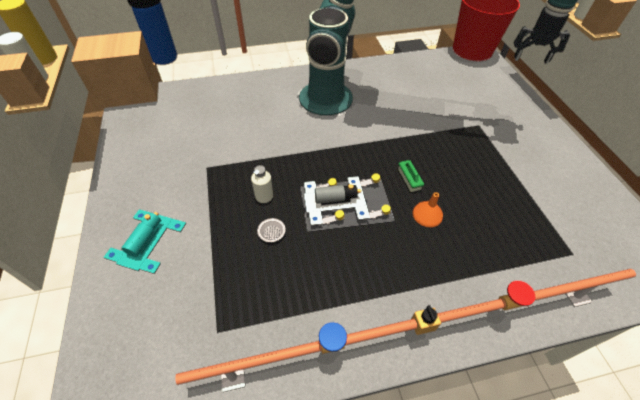

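The plate's brass outlet points left in the top image. The dots are at roughly (324,239)=c1, (328,193)=c2, (271,234)=c3 and (277,189)=c4. The pads sit about 27 px to the left of their dots. Next I'll measure them precisely in both cameras.

```bash
cat > h.py <<'E'
import numpy as np,cv2
from scipy.spatial.transform import Rotation as R
from workcell import bot
def cam(n):
    c=bot.camera_params(n); f=200/np.tan(np.radians(c['fov_y']/2)); return c,f,R.from_rotvec(c['rotation']).as_matrix()
def onplane(n,u,v,z):
    c,f,M=cam(n); r=M@np.array([(u-c['cx'])/f,-(v-c['cy'])/f,-1]); t=(z-c['xyz'][2])/r[2]; return c['xyz']+t*r
def proj(n,P):
    c,f,M=cam(n); q=M.T@(np.array(P)-c['xyz']); return c['cx']+f*q[0]/-q[2], c['cy']-f*q[1]/-q[2]
def blobs(img,kind,roi):
    x0,y0,x1,y1=roi; h=cv2.cvtColor(img,cv2.COLOR_BGR2HSV)[y0:y1,x0:x1]
    m=cv2.inRange(h,(22,130,90),(35,255,255)) if kind=='y' else cv2.inRange(h,(100,110,60),(125,255,255))
    n,l,s,c=cv2.connectedComponentsWithStats(m)
    return [(c[i][0]+x0,c[i][1]+y0,s[i][4]) for i in range(1,n) if s[i][4]>=6]
E
python3 - <<'E'
from h import *
for n,roi in(("top",(232,175,345,255)),("scene",(295,170,400,235))):
    p=cv2.imread(f"pics/{n}0.png"); d=np.load(f"{n}0.npy")
    for k,z in(('b',.032),('y',.043)):
        for u,v,a in blobs(p,k,roi): print(n,k,round(u,1),round(v,1),a,onplane(n,u,v,z).round(4))
    x0,y0,x1,y1=roi
    cv2.imwrite(f"pics/{n}0z.png",cv2.resize(p[y0:y1,x0:x1],None,fx=6,fy=6,interpolation=cv2.INTER_CUBIC))
s=bot.read_state();print(R.from_rotvec(s['tcp_rot']).as_matrix().round(3))
E
```

```text
top b 276.4 188.5 17 [ 0.5902 -0.0346  0.032 ]
top b 327.6 193.0 17 [ 0.5799 -0.1737  0.032 ]
top b 270.9 233.7 18 [ 0.4669 -0.0245  0.032 ]
top b 323.3 238.7 18 [ 0.456  -0.1641  0.032 ]
top y 249.1 185.5 79 [0.595 0.038 0.043]
top y 300.6 190.1 83 [ 0.5843 -0.1011  0.043 ]
top y 280.9 207.9 34 [ 0.5349 -0.05    0.043 ]
top y 272.2 209.0 10 [ 0.5317 -0.0268  0.043 ]
top y 243.5 230.7 84 [0.4722 0.0469 0.043 ]
top y 295.8 235.7 82 [ 0.4614 -0.0916  0.043 ]
scene b 309.0 185.5 6 [ 0.4562 -0.1641  0.032 ]
scene b 361.3 212.9 9 [ 0.5923 -0.0351  0.032 ]
scene b 314.5 218.0 8 [ 0.5802 -0.1743  0.032 ]
scene y 375.5 177.0 69 [0.4763 0.0458 0.043 ]
scene y 332.0 181.2 58 [ 0.4637 -0.0924  0.043 ]
scene y 350.3 185.6 7 [ 0.4929 -0.0414  0.043 ]
scene y 385.9 208.8 69 [0.6011 0.0367 0.043 ]
scene y 339.3 214.2 73 [ 0.59   -0.1027  0.043 ]
[[-0.921  0.389 -0.001]
 [ 0.389  0.921 -0.002]
 [ 0.    -0.002 -1.   ]]
```

View pics/top0z.png

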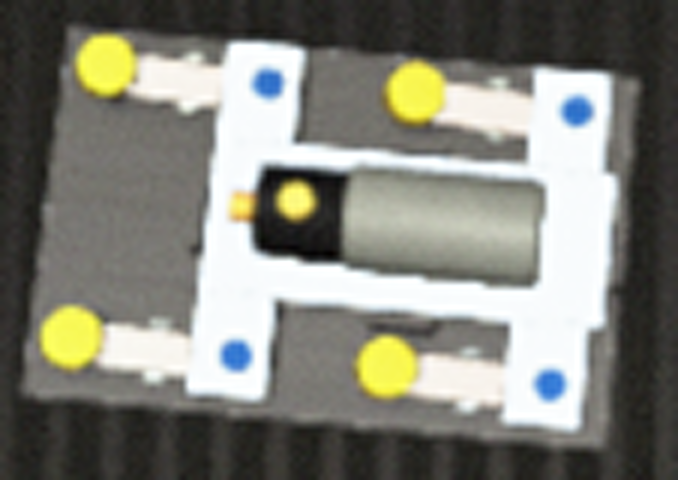

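arm_command(targets="-440 -515 0 0 0 -18.4 0;-440 -515 0 0 0 -18.4 0;-440 -515 0 0 0 -18.4 0;-440 -515 0 0 0 -18.4 0;-440 -515 0 0 0 -18.4 0;-440 -515 0 0 0 -18.4 0;-440 -515 0 0 0 -18.4 0;-440 -515 0 0 0 -18.4 0;-440 -515 0 0 0 -18.4 0;-440 -515 0 0 0 -18.4 0", newtons=40)

```text
time: 0.93
tool_pos: [0.3885, 0.2226, 0.231]
tcp_rot: [-0.123, -3.139, 0.0]
wrist_force: [0.8, -0.0, -0.9]
width: -0.001
```

```bash
cat >> h.py <<'E'
D={'c1':(.456,-.1641,.032),'c2':(.580,-.174,.032),'c3':(.4669,-.0245,.032),'c4':(.5910,-.0349,.032),
'y1':(.4625,-.092,.043),'y2':(.587,-.102,.043),'y3':(.474,.0463,.043),'y4':(.598,.0373,.043)}
def st(*names):
    s=bot.read_state(); M=R.from_rotvec(s['tcp_rot']).as_matrix()
    print('t',round(s['time'],2),'pos',(s['tool_pos']*1e3).round(1),'F',s['wrist_force'].round(2),'w',round(s['width'],3),'yaw_y',round(float(np.degrees(np.arctan2(M[1,1],M[0,1]))),2),'zax',M[:,2].round(3))
    for n in names: print(n,(M.T@(np.array(D[n])-s['tool_pos'])*1e3).round(1))
E
python3 -c "
from h import *
st('c1','c3')"
```

```text
t 0.93 pos [388.5 222.6 231. ] F [ 0.79 -0.   -0.85] w -0.001 yaw_y 85.53 zax [-0. -0. -1.]
c1 [ -97.5 -380.2  199. ]
c3 [ -97.5 -240.2  199. ]
```

arm_command(targets="-97.5 -240.2 130 0 0 0 0;-97.5 -240.2 130 0 0 0 0;-97.5 -240.2 130 0 0 0 0;-97.5 -240.2 130 0 0 0 0;-97.5 -240.2 130 0 0 0 0;-97.5 -240.2 130 0 0 0 0;-97.5 -240.2 130 0 0 0 0;-97.5 -240.2 130 0 0 0 0;-97.5 -240.2 185 0 0 0 0;-97.5 -240.2 185 0 0 0 0")

```text
time: 1.77
tool_pos: [0.465, -0.0231, 0.0432]
tcp_rot: [-0.127, -3.135, -0.001]
wrist_force: [-1.8, 0.9, -0.5]
width: 0.0
```

```bash
python3 -c "
from h import *
st('c1','c3')
p,d=bot.read_camera('scene');cv2.imwrite('pics/s1.png',cv2.resize(p[120:260,240:440],None,fx=4,fy=4))
p,d=bot.read_camera('top');cv2.imwrite('pics/t1.png',cv2.resize(p[150:280,200:400],None,fx=4,fy=4))
"
```

```text
t 1.77 pos [465.  -23.1  43.2] F [-1.82  0.91 -0.52] w 0.0 yaw_y 85.35 zax [-0.004  0.001 -1.   ]
c1 [  -2.5 -141.3   11.1]
c3 [-2.1 -1.2 11.2]
```

View pics/s1.png

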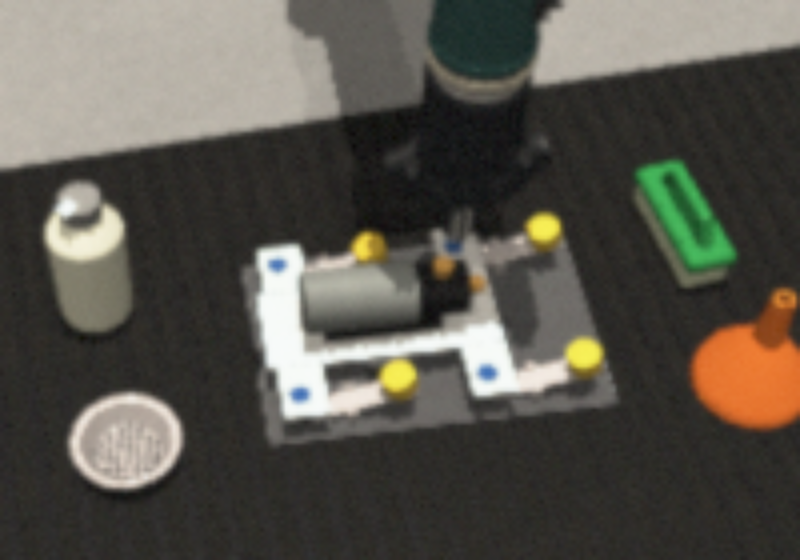

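The scene picture shows the shut fingertips just above the corner_3 dot, about (455,245) in the crop, with clear space all round. I'll let the arm settle slightly above the dot.

arm_command(targets="0 0 9 0 0 0 0;0 0 9 0 0 0 0;0 0 9 0 0 0 0;0 0 9 0 0 0 0;0 0 9 0 0 0 0")

```text
time: 2.28
tool_pos: [0.4681, -0.0223, 0.0384]
tcp_rot: [0.123, 3.137, -0.0]
wrist_force: [0.3, 0.2, -0.4]
width: 0.002
```

```bash
python3 -c "
from h import *
st('c1','c3')
"
```

```text
t 2.28 pos [468.1 -22.3  38.4] F [ 0.25  0.18 -0.39] w 0.002 yaw_y 85.53 zax [ 0.002 -0.    -1.   ]
c1 [   1.  -142.3    6.4]
c3 [ 1.1 -2.3  6.4]
```

arm_command(targets="0 -2 3 0 0 0 0;0 -2 4 0 0 0 0;0 -2 4 0 0 0 0;0 -2 4 0 0 0 0")

```text
time: 2.62
tool_pos: [0.4668, -0.0245, 0.0332]
tcp_rot: [-0.124, -3.139, -0.0]
wrist_force: [1.0, -0.5, -0.5]
width: 0.005
```

arm_command(targets="0 0 1 0 0 0 0;0 0 1 0 0 0 0;0 0 1 0 0 0 0")

```text
time: 2.87
tool_pos: [0.4668, -0.0245, 0.0322]
tcp_rot: [-0.124, -3.139, 0.0]
wrist_force: [0.0, 1.0, -0.0]
width: -0.0
```

arm_command(targets="0 0 1 0 0 0 0;0 0 1 0 0 0 0;0 0 1 0 0 0 0")

```text
time: 3.12
tool_pos: [0.4669, -0.0245, 0.0315]
tcp_rot: [-0.124, -3.139, 0.0]
wrist_force: [-1.7, 0.2, 3.2]
width: -0.003
```

arm_command(targets="0 0 1 0 0 0 0;0 0 1 0 0 0 0;0 0 1 0 0 0 0")

```text
time: 3.37
tool_pos: [0.4669, -0.0244, 0.0304]
tcp_rot: [-0.124, -3.139, -0.0]
wrist_force: [-1.2, 0.8, 4.7]
width: 0.0
```

arm_command(targets="0 0 1 0 0 0 0;0 0 1 0 0 0 0;0 0 1 0 0 0 0")

```text
time: 3.62
tool_pos: [0.4669, -0.0244, 0.0294]
tcp_rot: [-0.124, -3.139, -0.0]
wrist_force: [-2.5, 0.9, 5.2]
width: 0.0
```

arm_command(targets="0 0 1 0 0 0 0;0 0 1 0 0 0 0;0 0 1 0 0 0 0")

```text
time: 3.87
tool_pos: [0.4669, -0.0244, 0.0285]
tcp_rot: [-0.124, -3.139, -0.0]
wrist_force: [-3.0, 0.6, 6.4]
width: -0.001
```

arm_command(targets="0 0 1 0 0 0 0;0 0 1 0 0 0 0;0 0 1 0 0 0 0")

```text
time: 4.12
tool_pos: [0.4669, -0.0244, 0.0281]
tcp_rot: [-0.124, -3.139, -0.0]
wrist_force: [-5.4, 1.2, 11.3]
width: 0.002
```

arm_command(targets="0 0 1 0 0 0 0;0 0 1 0 0 0 0;0 0 1 0 0 0 0")

```text
time: 4.37
tool_pos: [0.467, -0.0244, 0.0279]
tcp_rot: [-0.124, -3.138, -0.0]
wrist_force: [-7.4, 0.9, 18.9]
width: 0.0
```

Corner 3 gave about 4 mm at 3–6 N and then bottomed sharply, so it's the rocking corner. I'll let go by lifting straight up.

arm_command(targets="0 0 -4 0 0 0 0;0 0 -10 0 0 0 0;0 0 -35 0 0 0 0;0 0 -35 0 0 0 0;0 0 -35 0 0 0 0;0 0 -35 0 0 0 0")

```text
time: 4.87
tool_pos: [0.4668, -0.0245, 0.0609]
tcp_rot: [0.124, 3.139, -0.0]
wrist_force: [-0.5, -0.2, 0.0]
width: -0.001
```

```bash
python3 -c "
from h import *
st('c3','y3')
"
```

```text
t 4.87 pos [466.8 -24.5  60.9] F [-0.47 -0.21  0.01] w -0.001 yaw_y 85.49 zax [ 0. -0. -1.]
c3 [-0.1  0.  28.9]
y3 [-1.6 71.2 17.9]
```

arm_command(targets="-1.6 36 0 0 0 0 0;-1.6 71.5 0 0 0 0 0;-1.6 71.5 0 0 0 0 0;-1.6 71.5 10 0 0 0 0;-1.6 71.5 15 0 0 0 0;-1.6 71.5 16 0 0 0 0;-1.6 71.5 16 0 0 0 0")

```text
time: 5.45
tool_pos: [0.4732, 0.0458, 0.044]
tcp_rot: [-0.125, -3.137, 0.0]
wrist_force: [-0.0, -0.8, 0.0]
width: -0.003
```

arm_command(targets="0 0.5 1 0 0 0 0;0 1 2 0 0 0 0;0 1 3 0 0 0 0;0 1 3 0 0 0 0")

```text
time: 5.78
tool_pos: [0.4736, 0.0468, 0.0422]
tcp_rot: [-0.125, -3.138, 0.001]
wrist_force: [-3.4, -0.2, 5.1]
width: -0.001
```

arm_command(targets="0 0.5 1 0 0 0 0;0 1 2 0 0 0 0;0 1 2 0 0 0 0")

```text
time: 6.03
tool_pos: [0.4736, 0.0479, 0.0403]
tcp_rot: [-0.125, -3.138, 0.0]
wrist_force: [-2.4, 0.4, 5.6]
width: 0.001
```

arm_command(targets="0 0.5 1 0 0 0 0;0 1 2 0 0 0 0;0 1 2 0 0 0 0")

```text
time: 6.28
tool_pos: [0.4737, 0.0489, 0.0383]
tcp_rot: [-0.125, -3.138, 0.0]
wrist_force: [-2.3, -0.2, 6.1]
width: 0.002
```

arm_command(targets="0 0.5 1 0 0 0 0;0 1 2 0 0 0 0;0 1 2 0 0 0 0")

```text
time: 6.53
tool_pos: [0.4738, 0.0499, 0.0363]
tcp_rot: [-0.125, -3.138, 0.0]
wrist_force: [-2.4, -0.5, 6.1]
width: -0.005
```

arm_command(targets="0 0.5 1 0 0 0 0;0 1 2 0 0 0 0;0 1 2 0 0 0 0")

```text
time: 6.78
tool_pos: [0.4738, 0.0508, 0.0342]
tcp_rot: [-0.125, -3.137, 0.001]
wrist_force: [-2.8, -0.5, 5.6]
width: 0.001
```

arm_command(targets="0 0.5 1 0 0 0 0;0 0.5 1 0 0 0 0;0 0.5 1 0 0 0 0")

```text
time: 7.03
tool_pos: [0.4739, 0.051, 0.0337]
tcp_rot: [-0.125, -3.137, 0.001]
wrist_force: [-3.2, -1.4, 10.2]
width: 0.001
```

arm_command(targets="0 0 1 0 0 0 0;0 0 1 0 0 0 0;0 0 1 0 0 0 0")

```text
time: 7.28
tool_pos: [0.474, 0.0511, 0.0335]
tcp_rot: [-0.125, -3.137, 0.001]
wrist_force: [-7.2, -2.1, 16.6]
width: -0.004
```

arm_command(targets="0.5 0 1 0 0 0 0;0.5 0 1.5 0 0 0 0;0.5 0 1.5 0 0 0 0;0.5 0 1.5 0 0 0 0")

```text
time: 7.62
tool_pos: [0.4741, 0.0512, 0.0333]
tcp_rot: [-0.125, -3.138, 0.001]
wrist_force: [-10.1, -1.8, 25.7]
width: -0.001
```

arm_command(targets="0 0 -4 0 0 0 0;0 0 -15 0 0 0 0;0 0 -50 0 0 0 0;0 0 -90 0 0 0 0;0 0 -130 0 0 0 0;0 80 -150 0 0 0 0;0 120 -150 0 0 0 0;0 160 -150 0 0 0 0;0 200 -150 0 0 0 0;0 200 -150 0 0 0 0")

```text
time: 8.45
tool_pos: [0.4899, 0.2535, 0.1814]
tcp_rot: [0.124, 3.138, 0.001]
wrist_force: [0.5, 0.3, -0.2]
width: -0.0
```

```bash
python3 - <<'E'
from h import *
st()
for n,roi in(("top",(232,175,345,255)),("scene",(295,170,400,235))):
    p,d=bot.read_camera(n); cv2.imwrite(f"pics/{n}2.png",p)
    for k,z in(('b',.032),('y',.043)):
        for u,v,a in blobs(p,k,roi):
            print(n,k,round(u,1),round(v,1),a,onplane(n,u,v,z).round(4), *( [onplane(n,u,v,.034).round(4)] if k=='y' else []))
    x0,y0,x1,y1=roi
    cv2.imwrite(f"pics/{n}2z.png",cv2.resize(p[y0:y1,x0:x1],None,fx=6,fy=6,interpolation=cv2.INTER_CUBIC))
E
```

```text
t 8.45 pos [489.9 253.5 181.4] F [ 0.54  0.33 -0.24] w -0.0 yaw_y 85.46 zax [ 0.001  0.001 -1.   ]
top b 276.2 188.5 18 [ 0.5902 -0.0343  0.032 ]
top b 327.6 193.0 17 [ 0.5799 -0.1737  0.032 ]
top b 270.8 233.8 19 [ 0.4665 -0.0244  0.032 ]
top b 323.3 238.7 18 [ 0.456  -0.1641  0.032 ]
top y 249.1 185.5 79 [0.595 0.038 0.043] [0.5971 0.0395 0.034 ]
top y 300.6 190.1 84 [ 0.5844 -0.101   0.043 ] [ 0.5864 -0.1005  0.034 ]
top y 280.9 207.9 34 [ 0.5349 -0.0499  0.043 ] [ 0.5366 -0.049   0.034 ]
top y 272.2 209.0 10 [ 0.5317 -0.0268  0.043 ] [ 0.5333 -0.0258  0.034 ]
top y 242.3 231.3 80 [0.4706 0.0501 0.043 ] [0.4718 0.0517 0.034 ]
top y 295.8 235.7 82 [ 0.4614 -0.0916  0.043 ] [ 0.4625 -0.091   0.034 ]
scene b 309.0 185.5 6 [ 0.4562 -0.1641  0.032 ]
scene b 361.2 212.8 8 [ 0.5918 -0.0352  0.032 ]
scene b 314.5 218.0 8 [ 0.5802 -0.1743  0.032 ]
scene y 376.6 178.9 66 [0.4845 0.0468 0.043 ] [0.4774 0.0505 0.034 ]
scene y 332.0 181.2 58 [ 0.4637 -0.0924  0.043 ] [ 0.4564 -0.0901  0.034 ]
scene y 350.5 185.5 6 [ 0.4928 -0.0407  0.043 ] [ 0.4858 -0.0379  0.034 ]
scene y 385.9 208.9 69 [0.6015 0.0367 0.043 ] [0.5956 0.0402 0.034 ]
scene y 339.2 214.2 74 [ 0.5902 -0.1028  0.043 ] [ 0.5842 -0.1007  0.034 ]
```

View pics/scene2.png

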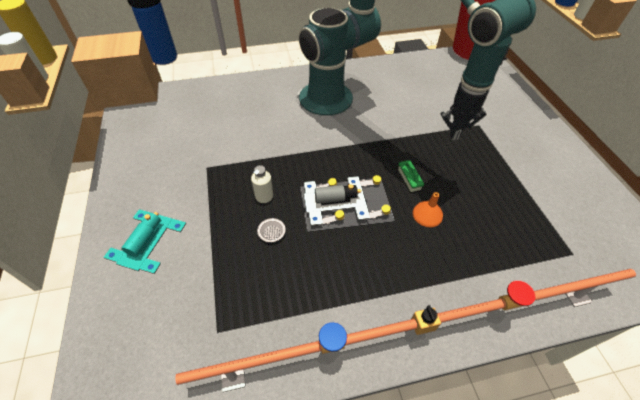

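View pics/scene2z.png

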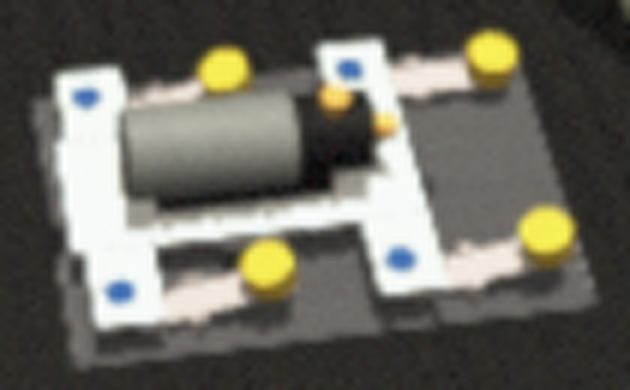

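The scene picture shows pad 3, about (490,55) in the zoom, lowered and moved outward. The other three pads, the plate and the bystanders are where they were.

```bash
python3 -c "
from workcell import bot
print(bot.finish_job())"
```

```text
the job is handed in; nothing more can be done
None
```

The rocking corner is corner_3 (+x, +y). I pressed its shim's thumb pad down onto its stop, lifted clear and handed the job in at about 8.6 s.

- **Finding the corner:** I tried corner_3 first. It sank about 4 mm at roughly 3–6 N, then bottomed hard, with almost no more travel up to 19 N. As only one corner rocks, I did not press the other three. I let go of it before moving to the pad.
- **Pressing the shim:** The pad sank at about 6 N, less than the 9 N stated. It stopped with the fingertip at z ≈ 33.5 mm, against about 34 mm expected when flat. It did not go further than 0.4 mm as I pressed up to 26 N.
- **Last camera check:** Pad 3 shows about 5 mm of shift to the bed's +x and the lower height. The other three pads are at their starting pixels, to within 0.1 px. The plate's blue dots moved less than 0.5 mm. In the picture, the funnel, guard, brush and dispenser stand where they were.
- **Disagreement and gaps:** The two cameras differ by up to about 6 mm in world x on the pads, both before and after the press. I did not re-press corner_3 to confirm it is now propped. The tool force also had a sideways part of up to 10 N while pressing, but the plate did not visibly move.

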